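# Seat the bench stone in the carver's stop

## Robot

A 6-joint arm with a two-finger parallel gripper is mounted at the origin on the work surface. World frame = base frame: x ahead of the robot, y to its left, z up, the work surface at z = 0. Lengths are in m, angles in degrees, forces in N, time in s.
With the tool pointing down it reaches from about 0.25 to 0.725 m from the base axis. Payload 9.7 kg.
Tool frame: the origin (TCP) lies midway between the tips of the shut fingers; the grasp point (between the pads) lies 19 mm behind it; z points along the fingers, y is the direction in which the jaws open and shut (so a half turn about z gives the same grasp; the last joint's range is limited). The gripper opens to 85 mm and grips with 20 to 120 N. Pads are 22 mm wide; open, the fingers measure 114 mm over their backs; the gripper's body (76 mm by 85 mm) begins 54 mm behind the grasp point. The pads swing forward as they close: fully open they stand 13 mm farther back than shut.
Start: joints at [76.433, 4.979, 10.078, 95.1, 0, 90], TCP at [0.129, 0.535, 0.231] pointing down, gripper open.
Joint ranges: [-179.16, 179.16], [-48.56, 103.87], [-65.8, 70.77], [-126.05, 130.52], [-82.76, 87.17], [-180, 180]. Speed limits (degrees/s): [127.2, 127.2, 147.25, 180, 180, 180].

## Interface

Orientations are given as [roll, pitch, yaw] about the fixed x, y, z axes, in that order (R = Rz(yaw) Ry(pitch) Rx(roll)).
In Python, from workcell import get_obs, camera, get_calibration, job_done gives the robot as it stands.
- The arm moves only by the tool play_rows, never from a script. Its argument "commands" is text: rows parted by semicolons, each of 5 numbers parted by spaces: the opening, from 0 (shut) to 1 (fully open), then the shift along the world's x, y, z in mm, then the turn about the world's z in degrees. A call has 1 to 10 rows; each row is the pose to reach, as a shift and turn from the pose commanded when the call began; what a row does not reach only later rows make up. A row lasts 1/12 s, in which the tool goes at most 41.7 mm and 7.16 degrees, less where a joint would pass 70% of its speed; a pose out of reach is approached as far as the arm can. A call with a gripper value outside its range is refused whole. The fingers move at their own pace and stop on an object; "force" is the grip in N (left out, the last holds). Time passes only in rows, so rows that repeat a pose let the fingers close. It gives the time, the measured TCP pose, the force and the opening at its end, in the units of the state.
- get_obs(): the state, without advancing time (a new reading comes with each control period).
- camera(name): name is "scene" or "top" or "wrist"; returns the picture (384x512x3 uint8, red, green, blue); there is no depth.
- get_calibration(name): a dict with "fx", "fy", "cx", "cy" (pixels), "eye" and "attitude" of the camera in the world; the wrist camera has in their place "mount" (4x4, takes a point from camera to tool coordinates, whose origin is the TCP and whose axes are the flange's). Camera axes: x right, y down, z forward; pixel columns grow to the right and rows downward; lengths in m; the calibration is good to about 2 mm. A picture is of the moment at which its call begins: read the wrist's pose just before it. get_calibration takes no time and is no camera call.
- job_done(): hands the job in, once; it reports no verdict.
The state is a dict: "time": time; "q": joint angles; "qd": joint speeds; "joint_efforts": joint torques, N m; "ee_pos": TCP position; "tcp_rot": TCP orientation; "wrist_force": force on the tool from outside, world axes, zero at the start; "torque": the same for the moment, N m; "opening": finger opening in m.
Only numpy, scipy, OpenCV 4.12 (cv2) and the standard library are available. Lean on these libraries where they do the work, as an engineer would, in place of code of your own. Each camera call takes 0.05 s, during which the arm holds its last target.

## Task

Get the big dark sharpening stone ready for honing: with the fingertips, push it across the bench until its long side lies flush along the steel rail, in the space between the rail's fixed lug and its sliding dog. Then push the sliding dog along the rail until the stone sits snugly end to end between dog and lug, still flush with the rail. Only push: do not lift or tip the stone, leave all the other things standing where they are, and finish with the hand clear.

Things in the scene. Friction and masses are not known exactly. Their poses are not given: they have to be found in the camera images.
- stone_center (a point): centre (half-way up, 17.5 mm above the bench) of the large sharpening stone, a loose dark block 95 (its x) by 150 (its y) by 35 mm high, 0.5 to 0.9 kg, flat on the bench between robot and rail, at first turned up to 20 degrees from the rail. Pushing takes up to about 10 N. Its y axis runs along its long side, roughly the way of the stop's y
- stop: steel stop fixed to the bench. Origin at bench height on the rail's front face (towards the robot), the plane x = 0 of this frame; z up. The rail runs along y from -280 to +120 mm, 20 mm thick (x 0 to +20), 28 mm high. The stone belongs on its -x side, against the front face and the lug: its centre is then at x = -47.5, y = +15 mm here
- dog_face (a point): middle of the inner face (towards the lug) of the sliding dog, 17 mm above the bench and 45 mm in front of the rail; axes as the stop's. The dog is a dark steel bar 30 mm thick along y, standing out 86 mm from the rail and 34 mm high there (up to 48 mm over the rail). Its outer face, to push on, is 30 mm further to -y
- lug_face (a point): middle of the inner face (towards the dog) of the fixed lug, 14 mm above the bench; at x = -40, y = +90 mm in the stop's frame. The lug is a steel bar 28 mm high and 30 mm thick, standing out 80 mm from the rail near its +y end
- dog (a joint): slide of the dog along the rail, in m: its inner face is at y = -0.200 + joint in the stop's frame. Grows towards the lug, range 0 to 0.2, starts at 0 to 0.03, reads 0.140 with the stone seated. About 2 N of friction, no spring: it stays where it is left, and it can push the stone along the rail
- dop_a: a carver's wooden holding stick with a piece of shell on top, standing upright on its round foot (42 mm across, 110 mm tall over all); a bystander. Origin at the centre of its underside. Two of the three stand behind the rail, one beyond the lug
- dop_b: a carver's wooden holding stick with a piece of shell on top, standing upright on its round foot (42 mm across, 95 mm tall over all); a bystander. Origin at the centre of its underside. Two of the three stand behind the rail, one beyond the lug
- dop_c: a carver's wooden holding stick with a piece of shell on top, standing upright on its round foot (42 mm across, 103 mm tall over all); a bystander. Origin at the centre of its underside. Two of the three stand behind the rail, one beyond the lug
- helmet_shell: big knobbly brown sea shell, cone shaped, 130 mm across and 107 mm tall, on the bench to the right; a bystander. Origin at the centre of its underside
- grey_shell: pale grey knobbly sea shell, cone shaped, 105 mm across and 84 mm tall, on the bench to the left; a bystander. Origin at the centre of its underside
- slip_stone: small square dark stone, 50 by 50 by 20 mm, a bystander beyond the lug; not the stone to be moved. Origin at the centre of its underside
- brush: hand brush 160 mm long lying on the bench on the dog's side; a bystander. Its length is along its x
- loupe: short black eyeglass, a round plug 40 mm across and 34 mm tall, standing on the dog's side; a bystander. Origin at the centre of its underside
- stone: the same stone; origin at the centre of its underside, axes as above
Mind the look-alikes: they are no part of the job. Of the things that look like the stone, take the one that is nearest to the robot's base at the start.

How it is judged:
By the outcome, as a careful person would: the job done as asked, in the order asked, and still so for the second after the job is handed in, with the robot touching nothing.
It also fails if it takes over 45 s, if anything falls off the work surface, if the arm or the gripper's body presses on something with over 40 N, if the wrist force passes 120 N, or if a joint passes its speed limit or range.

## Working session

There is one attempt and no reset: what is moved stays moved. The work goes in short steps, Python scripts to look and compute and a tool call to move; the robot and the scene stay as the last step left them, time stands still between calls to the robot, and variables do not carry over. Pictures are saved under pics/ and viewed, and the job is handed in when it is done.

Besides the shell and the picture viewer there is one more tool, called after ">>>" as name(argument=value, ...) on one line, values as JSON. play_rows: Moves the arm, as the interface text tells. Its arguments: {"type":"object","properties":{"commands":{"type":"string"},"force":{"type":"number"}},"required":["commands"]}

```bash
mkdir -p pics; python3 - <<'E'
from workcell import *
import cv2
print(get_obs())
for n in("scene","top"):
    cv2.imwrite(f"pics/{n}0.png",camera(n)[:,:,::-1]); print(n,get_calibration(n))
E
```

```text
{'time': 0.0, 'q': array([7.64332446e+01, 5.01245895e+00, 1.00352523e+01, 9.50990024e+01,
       5.63407043e-04, 9.00026827e+01]), 'qd': array([0.02169255, 0.0133835 , 0.01423434, 0.00948052, 0.03451482,
       0.02069913]), 'joint_efforts': array([ 2.56530820e-04, -5.20391142e+01,  4.64804471e+01,  1.62470917e-02,
        1.49394396e-05, -2.96228876e-06]), 'ee_pos': array([0.12896393, 0.53444153, 0.23057717]), 'tcp_rot': array([-1.79923791e+02, -5.59838285e-04,  1.66430561e+02]), 'wrist_force': array([-0.14450755,  0.8838484 , -0.36419036]), 'torque': array([-0.00211929, -0.00292578,  0.01819724]), 'opening': 0.08548446661557553}
scene {'fx': 459.9645000345079, 'fy': 459.9645000345079, 'cx': 253.71106775605574, 'cy': 196.12745461860908, 'eye': array([ 1.54262433, -0.43026539,  0.91601925]), 'attitude': array([-1.28777671e+02,  1.16805372e-01,  6.69694778e+01])}
top {'fx': 459.6593466348955, 'fy': 459.6593466348955, 'cx': 255.12787228944512, 'cy': 185.64527842274833, 'eye': array([ 0.28949434, -0.03264422,  1.30178592]), 'attitude': array([-168.96182728,    1.00162338,  -91.38875197])}
```

View pics/scene0.png

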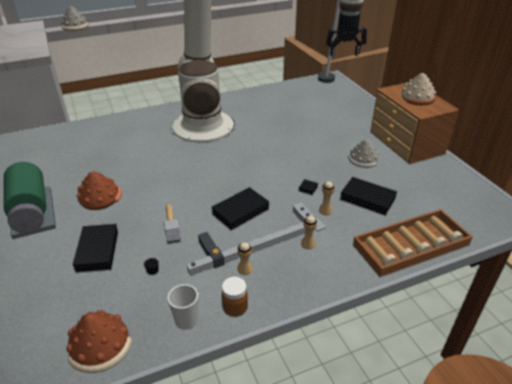

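View pics/top0.png

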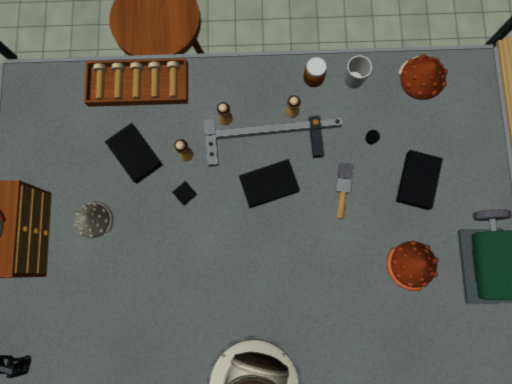

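The top view shows the stone at (269,183), the rail from (205,130) to (340,122), the lug at (211,142) and the dog at (317,136). The brush is at (344,190), and the dops are at (224,112), (293,105) and (182,150). Next I'll measure them.

```bash
cat > h.py <<'E'
import numpy as np, cv2
from scipy.spatial.transform import Rotation as R
from workcell import *
def ray(n,uv):
    c=get_calibration(n); M=R.from_euler('xyz',c['attitude'],degrees=True).as_matrix()
    uv=np.atleast_2d(uv).astype(float)
    d=np.c_[(uv[:,0]-c['cx'])/c['fx'],(uv[:,1]-c['cy'])/c['fy'],np.ones(len(uv))]@M.T
    return np.array(c['eye']),d
def onz(n,uv,z):
    e,d=ray(n,uv); return e+d*((z-e[2])/d[:,2])[:,None]
def proj(n,P):
    c=get_calibration(n); M=R.from_euler('xyz',c['attitude'],degrees=True).as_matrix()
    p=(np.atleast_2d(P)-c['eye'])@M; return np.c_[p[:,0]/p[:,2]*c['fx']+c['cx'],p[:,1]/p[:,2]*c['fy']+c['cy']]
def stone(img,n='top',z=0.035,near=None):
    g=img.max(axis=2); m=(g<55).astype(np.uint8)
    cs,_=cv2.findContours(m,cv2.RETR_EXTERNAL,cv2.CHAIN_APPROX_NONE)
    for c in cs:
        if cv2.contourArea(c)<60: continue
        P=onz(n,c[:,0,:],z)[:,:2]
        r=cv2.minAreaRect((P*1000).astype(np.float32)); print(np.round(c[:,0].mean(0)),'ctr',np.round(r[0],1),'size',np.round(r[1],1),'ang',round(r[2],1))
E
python3 - <<'E'
from h import *
im=cv2.imread('pics/top0.png'); stone(im)
cr=im[90:220,170:370]; cv2.imwrite('pics/top0z.png',cv2.resize(cr,None,fx=4,fy=4,interpolation=cv2.INTER_CUBIC))
im=cv2.imread('pics/scene0.png')
cr=im[170:290,170:350]; cv2.imwrite('pics/sc0z.png',cv2.resize(cr,None,fx=4.4,fy=4.4,interpolation=cv2.INTER_CUBIC))
E
```

```text
[ 13. 366.] ctr [ 71.3 628.9] size [81.6 54.8] ang 88.8
[261. 361.] ctr [ 71.6 -22.3] size [141.8  32.2] ang 73.6
[476. 266.] ctr [ 302.6 -607. ] size [ 16.8 172.6] ang 89.5
[101. 212.] ctr [473.3 412.7] size [50.  32.1] ang 65.9
[184. 193.] ctr [521.8 183. ] size [51.2 48.2] ang 40.1
[ 28. 233.] ctr [435.6 606.8] size [ 91.5 266.8] ang 90.0
[269. 184.] ctr [543.1 -55.6] size [ 97.8 148.9] ang 17.1
[419. 180.] ctr [ 542.7 -475.6] size [100.3 156. ] ang 73.1
[372. 137.] ctr [ 670.2 -352.8] size [34.2 42.5] ang 43.2
[133. 153.] ctr [642.5 329.4] size [158.2  95. ] ang 35.6
[288. 133.] ctr [699.3 -87.7] size [335.9 120. ] ang 76.7
[315.  81.] ctr [ 844.9 -201.7] size [31.  58.1] ang 11.5
[89. 81.] ctr [865.  466.9] size [ 12.2 110.6] ang 89.8
[150.  97.] ctr [803.1 304.3] size [113.  318.2] ang 21.4
[ 7. 52.] ctr [967.3 723.2] size [75.3 24.2] ang 47.4
[193.  41.] ctr [997.8 169. ] size [101.8  71.9] ang 1.2
[501.  33.] ctr [ 980.8 -760.3] size [ 25.  117.2] ang 43.1
```

View pics/top0z.png

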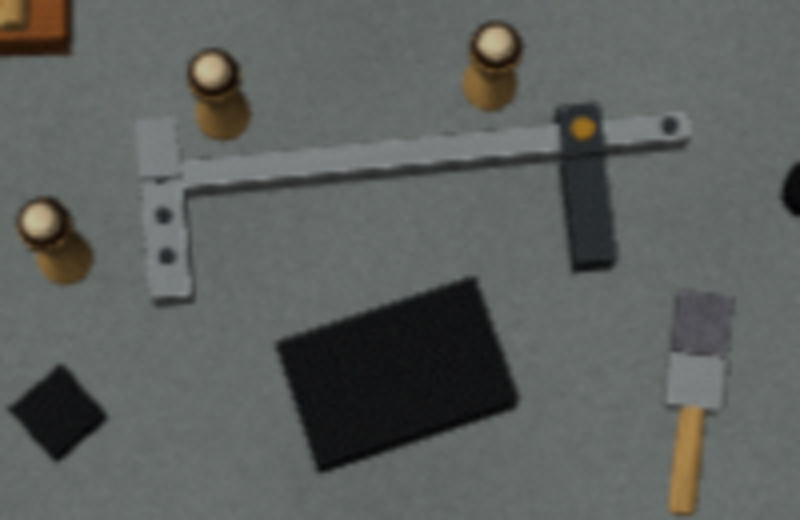

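View pics/sc0z.png

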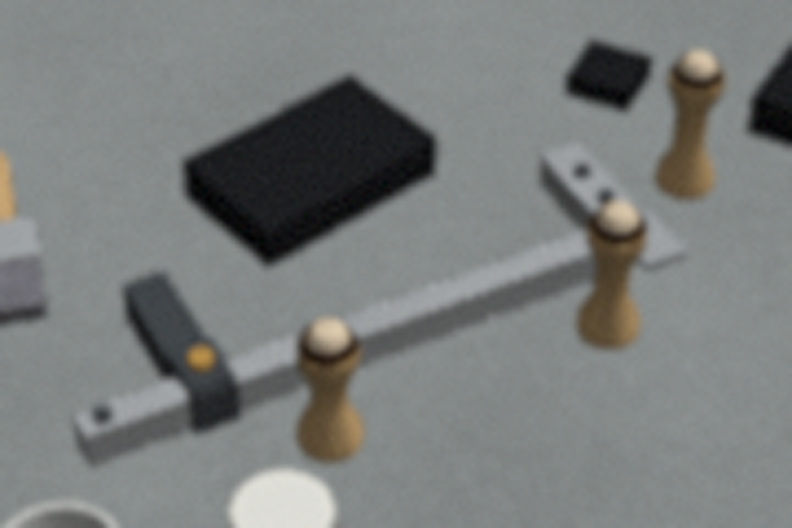

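```bash
python3 - <<'E'
from h import *
im=cv2.imread('pics/top0.png')
Z=lambda p:(np.array(p,float)+.5)/4-.5+[170,90]
P=lambda p,z:np.round(onz('top',Z(p),z)[:,:2]*1000,1)
print('rail front top',P([(190,186),(300,175),(555,152),(605,147),(690,140)],.028))
print('rail back top',P([(186,163),(555,128),(605,123),(690,113)],.028))
print('lug inner top',P([(183,190),(191,295)],.028),'outer',P([(147,185),(154,299)],.028))
print('dog inner',P([(563,170),(574,265)],.034),'outer',P([(602,170),(613,262)],.034))
print('stone top',P([(277,343),(474,279),(518,400),(322,467)],.035))
print('dops foot', P([(222,120),(489,92),(64,265)],.0), 'slip',P([(10,408),(61,366),(105,413),(57,460)],.02))
print('brush',P([(675,290),(733,295),(690,512)],.02))
# scene view
Zs=lambda p:(np.array(p,float)+.5)/4.4-.5+[170,170]
Q=lambda p,z:np.round(onz('scene',Zs(p),z)[:,:2]*1000,1)
print('stone sc',Q([(350,77),(434,140),(268,240),(186,165)],.035))
print('rail back sc',Q([(95,437),(190,402)],.028), 'lug tip', Q([(541,150),(578,143)],.028),'rail front', Q([(78,415),(160,388),(550,235)],.028))
print('dog',Q([(125,288),(165,274),(190,400),(237,388)],.034))
E
```

```text
rail front top [[ 687.2   89.8]
 [ 693.1   10.2]
 [ 705.  -174.3]
 [ 707.6 -210.5]
 [ 711.1 -272. ]]
rail back top [[ 704.6   92.6]
 [ 723.1 -175.2]
 [ 725.8 -211.5]
 [ 731.5 -273.3]]
lug inner top [[684.4  94.9]
 [606.2  89.8]] outer [[688.9 120.9]
 [604.  116.3]]
dog inner [[ 689.4 -178.8]
 [ 618.9 -183.2]] outer [[ 688.5 -206.7]
 [ 620.3 -211. ]]
stone top [[ 567.9   28.7]
 [ 610.4 -111.9]
 [ 522.4 -139.3]
 [ 478.7   -1.1]]
dops foot [[ 746.3   68.3]
 [ 762.1 -130.7]
 [ 638.5  185.5]] slip [[529.2 220.1]
 [558.7 183.9]
 [523.8 152.4]
 [491.  186.4]]
brush [[ 602.  -256.1]
 [ 597.1 -297.1]
 [ 442.3 -257.1]]
stone sc [[ 485.5    1.6]
 [ 573.4   27.4]
 [ 623.8 -113.3]
 [ 531.7 -137.5]]
rail back sc [[ 736.9 -264.7]
 [ 732.4 -204.4]] lug tip [[604.5  94.1]
 [607.7 120.9]] rail front [[ 716.2 -268.8]
 [ 714.5 -217.2]
 [ 684.4   60.3]]
dog [[ 629.4 -211.7]
 [ 627.1 -184.4]
 [ 736.3 -205.4]
 [ 738.1 -176.4]]
```

Both views agree on the layout:
- **Stop:** origin about (693, 6) mm, yaw about 3.7°.
- **Stone:** centre about (544, -56), yaw about 17°.
- **Dog:** joint about 0.012.

I'll move the hand behind the stone, with the jaw line parallel to the rail.

>>> play_rows(commands="0.7 30 -55 0 0;0.7 60 -110 0 2;0.7 90 -165 0 5;0.7 120 -220 0 8;0.7 150 -275 0 11;0.7 180 -330 0 14;0.7 210 -385 0 17.3;0.7 240 -440 0 17.3;0.7 260 -480 0 17.3;0.7 280 -520 0 17.3")

```text
time: 0.93
ee_pos: [0.328, 0.1665, 0.2312]
tcp_rot: [180.0, 0.0, -176.2]
wrist_force: [0.2, 0.8, 0.4]
opening: 0.0599
```

>>> play_rows(commands="0.7 20 -35 -20 0;0.7 43 -76 -50 0;0.7 43 -76 -90 0;0.7 43 -76 -130 0;0.7 43 -76 -150 0;0.7 43 -76 -150 0;0.7 43 -76 -150 0;0.7 43 -76 -150 0")

```text
time: 1.6
ee_pos: [0.3715, 0.0928, 0.0832]
tcp_rot: [180.0, 0.1, -176.2]
wrist_force: [-0.2, -0.1, 1.1]
opening: 0.0599
```

```bash
python3 - <<'E'
from h import *
o=get_obs();print(o['time'],o['ee_pos'],o['tcp_rot'],o['opening'],o['q'])
for n in("scene","top"):cv2.imwrite(f"pics/{n}1.png",cv2.resize(camera(n)[110:302,110:366,::-1],None,fx=3,fy=3,interpolation=cv2.INTER_CUBIC))
E
```

```text
1.6 [0.37147232 0.09283087 0.08322623] [ 1.79978167e+02  1.08460300e-01 -1.76243107e+02] 0.05993392786170994 [ 1.40292473e+01 -1.88948932e+01 -2.78323539e+01  8.09519240e+01
  2.14184928e-03  1.02723356e+01]
```

View pics/scene1.png

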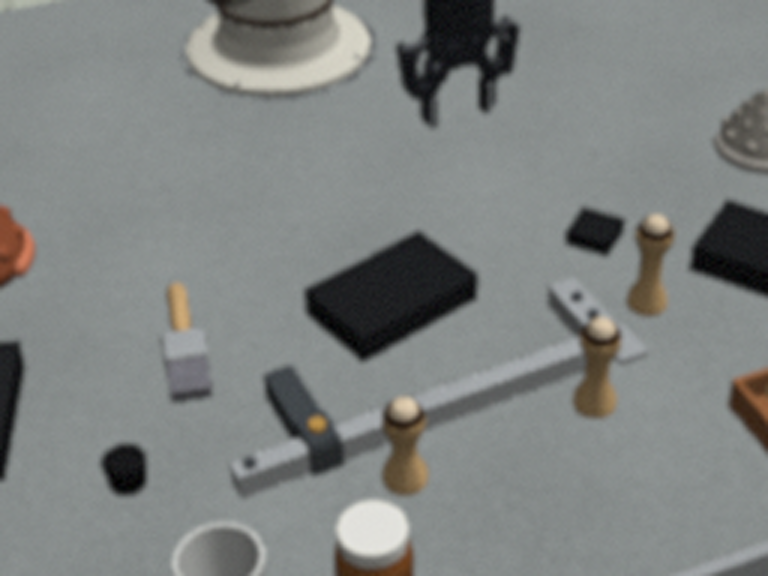

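View pics/top1.png

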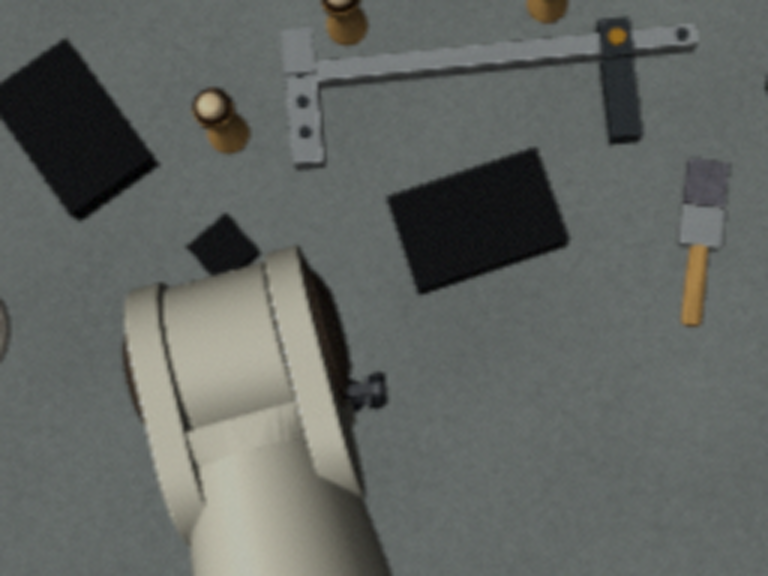

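The hand is clear of the stone at (371, 93, 83) and the scene is undisturbed. Next I'll position it behind the stone and lower it.

>>> play_rows(commands="0.7 20 -38 0 0;0.7 40 -76 0 0;0.7 60 -115 0 0;0.7 78 -154 0 0;0.7 78 -154 0 0;0.7 78 -154 -25 0;0.7 78 -154 -50 0;0.7 78 -154 -70 0;0.7 78 -154 -77 0;0.7 78 -154 -77 0")

```text
time: 2.53
ee_pos: [0.4485, -0.0612, 0.0039]
tcp_rot: [180.0, -0.1, -176.2]
wrist_force: [-0.2, 0.6, -0.7]
opening: 0.0596
```

```bash
python3 - <<'E'
from h import *
o=get_obs();print(o['time'],o['ee_pos'],o['tcp_rot'],o['opening'],o['wrist_force'])
for n in("scene",):cv2.imwrite(f"pics/{n}2.png",cv2.resize(camera(n)[110:302,110:366,::-1],None,fx=3,fy=3,interpolation=cv2.INTER_CUBIC))
E
```

```text
2.5333 [ 0.44845523 -0.06117612  0.00392948] [ 1.79985321e+02 -7.25610524e-02 -1.76236878e+02] 0.05959243569313529 [-0.16375421  0.63363095 -0.66668747]
```

View pics/scene2.png

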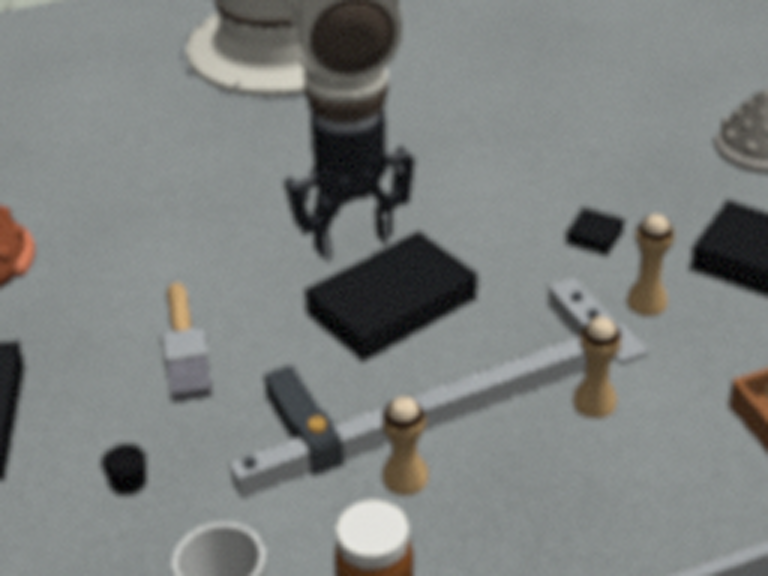

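The fingers are down behind the stone and not touching it. Now I'll push along the rail normal.

>>> play_rows(commands="0.7 8 0.5 0 0;0.7 16 1 0 0;0.7 24 1.6 0 0;0.7 32 2.1 0 0;0.7 40 2.6 0 0;0.7 48 3.1 0 0;0.7 56 3.6 0 0;0.7 64 4.1 0 0;0.7 72 4.6 0 0;0.7 80 5.2 0 0")

```text
time: 3.42
ee_pos: [0.5287, -0.0562, 0.0044]
tcp_rot: [180.0, -0.1, -176.3]
wrist_force: [-8.0, -0.2, 5.6]
opening: 0.06
```

```bash
python3 - <<'E'
from h import *
o=get_obs();print(o['time'],o['ee_pos'],o['tcp_rot'],o['opening'],o['wrist_force'])
for n in("scene",):cv2.imwrite(f"pics/{n}3.png",cv2.resize(camera(n)[140:290,150:350,::-1],None,fx=4,fy=4,interpolation=cv2.INTER_CUBIC))
E
```

```text
3.4167 [ 0.52866558 -0.05618093  0.00437145] [ 1.79995912e+02 -1.40430044e-01 -1.76265238e+02] 0.05997523813460237 [-8.02288465 -0.22443393  5.59044898]
```

View pics/scene3.png

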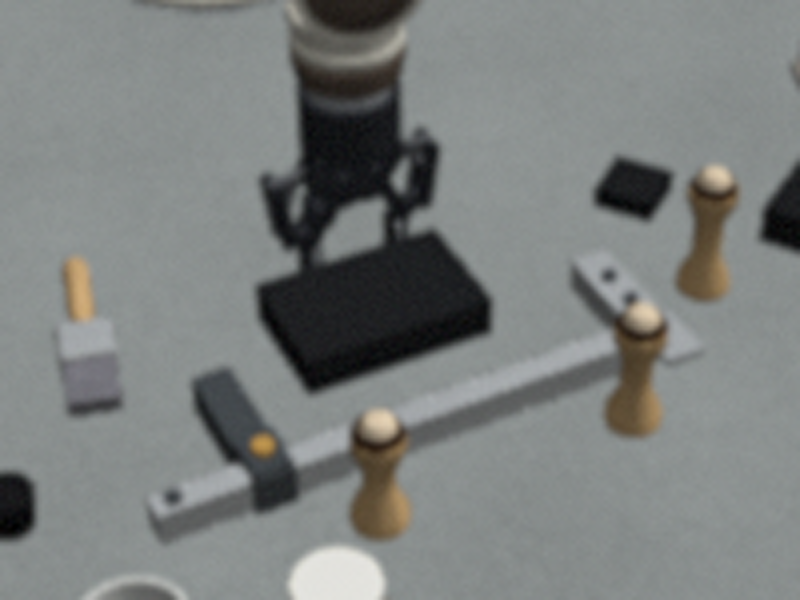

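The stone has turned square to the rail and both fingers are on it; I see 8 N. I'll keep pushing.

>>> play_rows(commands="0.7 6 0.4 0 0;0.7 12 0.8 0 0;0.7 18 1.2 0 0;0.7 24 1.6 0 0;0.7 30 1.9 0 0;0.7 36 2.3 0 0;0.7 42 2.7 0 0;0.7 47 3 0 0;0.7 50 3.2 0 0;0.7 52 3.3 0 0")

```text
time: 4.3
ee_pos: [0.5804, -0.0531, 0.0043]
tcp_rot: [-180.0, -0.1, -176.3]
wrist_force: [-9.0, -0.3, 6.6]
opening: 0.0597
```

```bash
python3 - <<'E'
from h import *
o=get_obs();print(o['time'],o['ee_pos'],o['tcp_rot'],o['opening'],o['wrist_force'])
for n in("scene",):cv2.imwrite(f"pics/{n}4.png",cv2.resize(camera(n)[140:290,150:350,::-1],None,fx=4,fy=4,interpolation=cv2.INTER_CUBIC))
E
```

```text
4.3 [ 0.58039066 -0.05307446  0.0043395 ] [-1.79995087e+02 -1.26062730e-01 -1.76275334e+02] 0.05967951683850719 [-8.99735893 -0.3236877   6.55415697]
```

View pics/scene4.png

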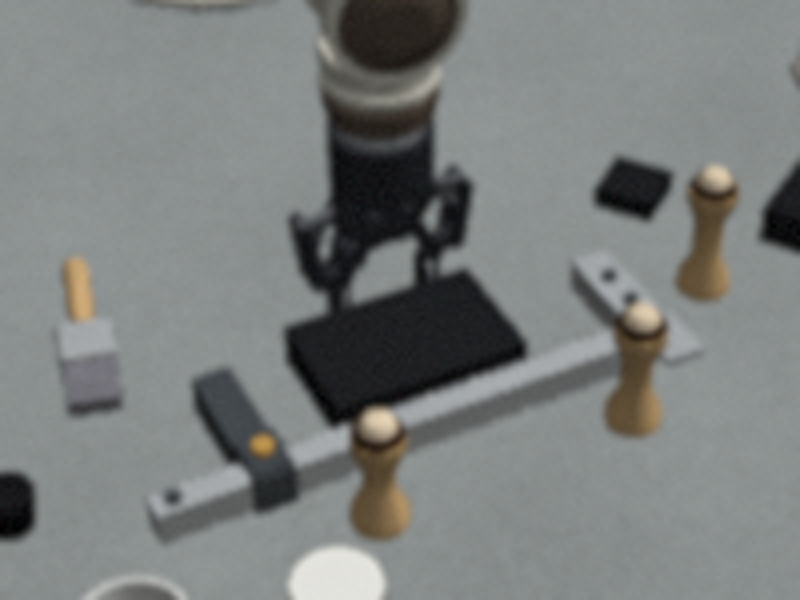

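A small gap is left. I'll close it in fine steps and watch the force.

>>> play_rows(commands="0.7 2 0.1 0 0;0.7 4 0.2 0 0;0.7 6 0.4 0 0;0.7 7 0.5 0 0;0.7 8 0.5 0 0")

```text
time: 4.77
ee_pos: [0.5881, -0.0526, 0.0043]
tcp_rot: [-180.0, -0.1, -176.3]
wrist_force: [-7.6, 0.1, 4.7]
opening: 0.0601
```

>>> play_rows(commands="0.7 1 0.1 0 0;0.7 2 0.1 0 0")

```text
time: 4.93
ee_pos: [0.5892, -0.0525, 0.0044]
tcp_rot: [-180.0, -0.2, -176.3]
wrist_force: [-17.3, -0.6, 10.4]
opening: 0.0597
```

>>> play_rows(commands="0.7 0.5 0 0 0;0.7 1 0.1 0 0;0.7 1 0.1 0 0")

```text
time: 5.18
ee_pos: [0.5892, -0.0525, 0.0043]
tcp_rot: [-180.0, -0.3, -176.3]
wrist_force: [-18.9, -1.0, 12.1]
opening: 0.0594
```

```bash
python3 - <<'E'
from h import *
o=get_obs();print(o['time'],o['ee_pos'],o['tcp_rot'],o['torque'],o['wrist_force'])
for n in("scene","top"):cv2.imwrite(f"pics/{n}5.png",cv2.resize(camera(n)[100:250,165:365,::-1] if n=='top' else camera(n)[140:290,150:350,::-1],None,fx=4,fy=4,interpolation=cv2.INTER_CUBIC))
E
```

```text
5.1833 [ 0.58919172 -0.05252464  0.00433898] [-179.99362935   -0.34425791 -176.28501648] [-0.25719062  3.41936351 -0.02086817] [-18.93834186  -0.99735699  12.14380408]
```

View pics/scene5.png

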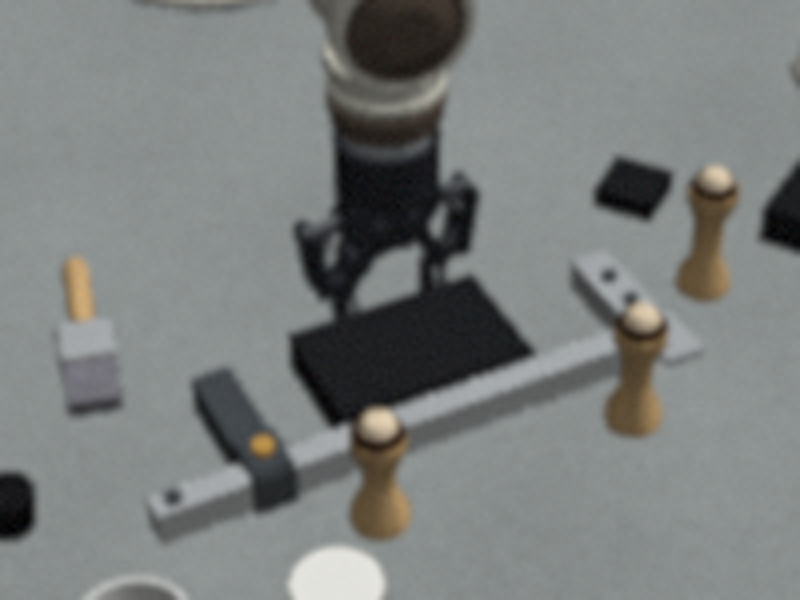

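View pics/top5.png

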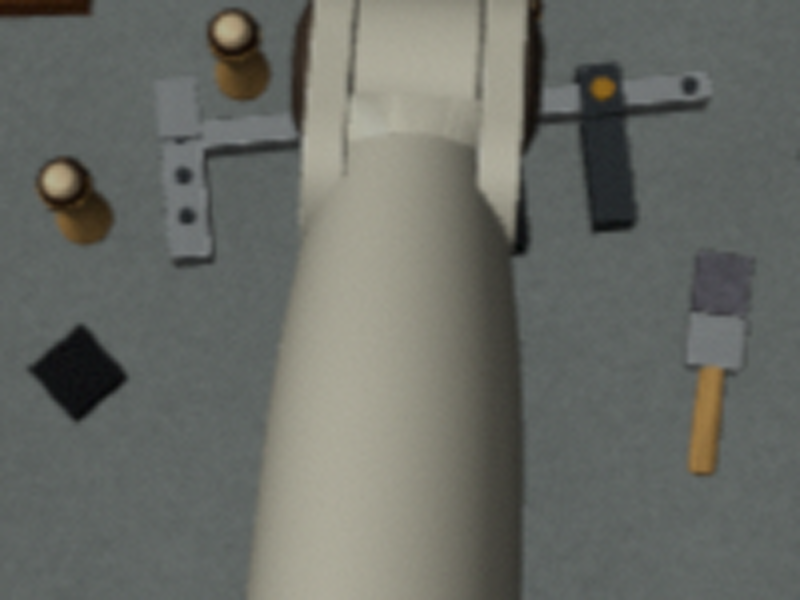

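The stone is flush, with its top edge lying along the rail in the scene view and the force rising sharply on contact. Next I'll back off, rise, close the fingers and move to the outer side of the dog.

>>> play_rows(commands="0.7 -8 -0.5 0 0;0.7 -20 -1.3 0 0;0.7 -30 -1.9 0 0;0.7 -30 -1.9 35 0;0.2 -30 -1.9 70 0;0 -30 -1.9 95 0;0 -10 -32 95 0;0 10 -65 95 0;0 30 -100 95 0;0 45 -135 95 0")

```text
time: 6.12
ee_pos: [0.6386, -0.1887, 0.0996]
tcp_rot: [-180.0, 0.1, -176.2]
wrist_force: [0.8, 0.7, -0.4]
opening: 0.0
```

```bash
python3 - <<'E'
from h import *
o=get_obs();print(o['time'],o['ee_pos'],o['tcp_rot'],o['opening'],o['wrist_force'])
for n in("scene",):cv2.imwrite(f"pics/{n}6.png",cv2.resize(camera(n)[140:290,150:350,::-1],None,fx=4,fy=4,interpolation=cv2.INTER_CUBIC))
E
```

```text
6.1167 [ 0.63863921 -0.18870982  0.09964445] [-1.79969083e+02  1.10003972e-01 -1.76205212e+02] 1.622182574573015e-05 [ 0.83439826  0.65620835 -0.37715653]
```

View pics/scene6.png

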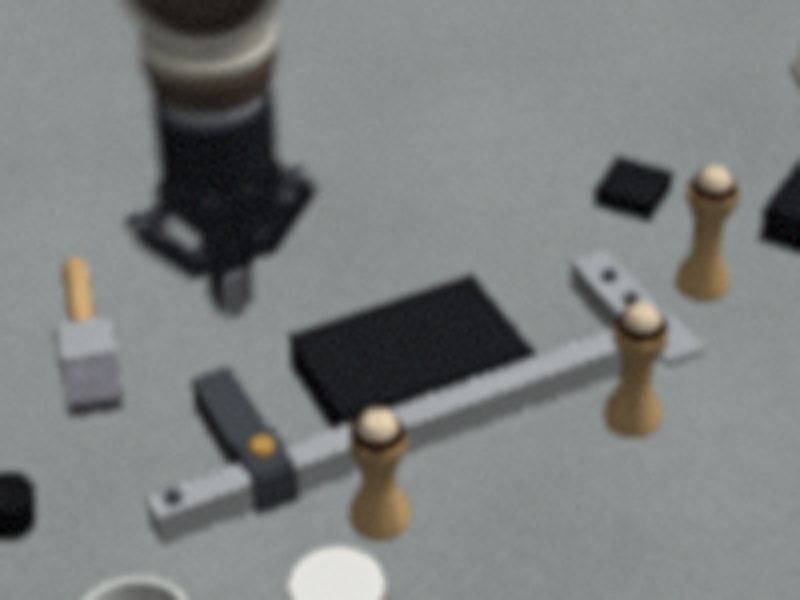

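The stone is resting flush and the hand is above the dog. I'll move past its outer face and lower the hand.

>>> play_rows(commands="0 9 -31 0 0;0 18 -63 0 0;0 18 -63 0 0;0 18 -63 -30 0;0 18 -63 -60 0;0 18 -63 -80 0;0 18 -63 -88 0;0 18 -63 -88 0")

```text
time: 6.83
ee_pos: [0.6538, -0.2497, 0.0089]
tcp_rot: [179.9, -0.2, -176.3]
wrist_force: [-0.2, -0.2, 1.5]
opening: -0.0001
```

```bash
python3 - <<'E'
from h import *
o=get_obs();print(o['time'],o['ee_pos'],o['tcp_rot'],o['opening'],o['wrist_force'])
for n in("scene",):cv2.imwrite(f"pics/{n}7.png",cv2.resize(camera(n)[140:290,150:350,::-1],None,fx=4,fy=4,interpolation=cv2.INTER_CUBIC))
E
```

```text
6.8333 [ 0.65378992 -0.24973193  0.00887307] [ 179.91366867   -0.18203536 -176.25955675] -8.492897181466913e-05 [-0.22134456 -0.22273154  1.49484018]
```

View pics/scene7.png

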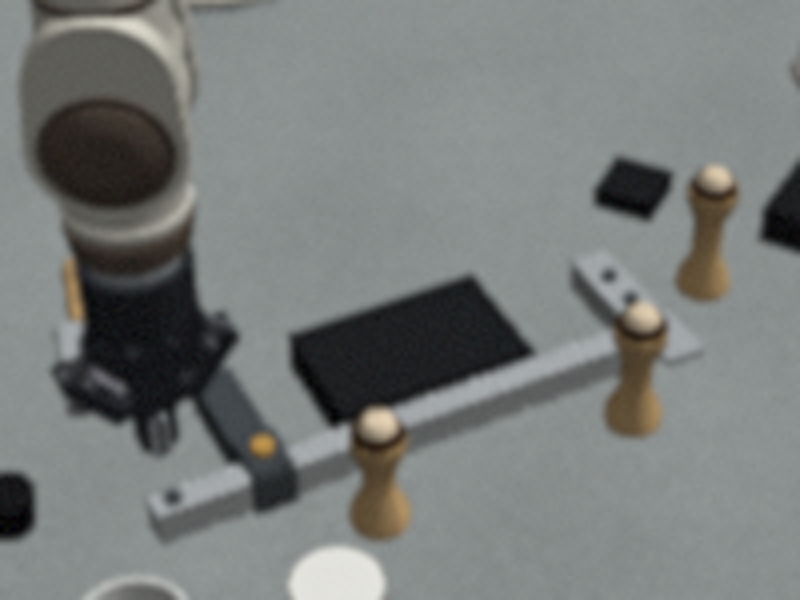

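The fingertip sits just outside the dog. Now I'll push along the rail direction.

>>> play_rows(commands="0 -0.4 6 0 0;0 -0.8 12 0 0;0 -1.2 18 0 0;0 -1.5 24 0 0;0 -1.9 30 0 0;0 -2.3 36 0 0;0 -2.7 42 0 0;0 -3.1 48 0 0;0 -3.5 54 0 0;0 -3.9 60 0 0")

```text
time: 7.72
ee_pos: [0.6509, -0.1898, 0.0114]
tcp_rot: [-180.0, 0.0, -176.3]
wrist_force: [1.1, -1.7, 2.0]
opening: -0.0002
```

>>> play_rows(commands="0 -0.3 5 0 0;0 -0.6 10 0 0;0 -1 15 0 0;0 -1.3 20 0 0;0 -1.6 25 0 0;0 -1.9 30 0 0;0 -2.3 35 0 0;0 -2.6 40 0 0")

```text
time: 8.38
ee_pos: [0.6481, -0.151, 0.0113]
tcp_rot: [-179.9, -0.0, -176.3]
wrist_force: [0.5, -8.9, 2.6]
opening: -0.0
```

```bash
python3 - <<'E'
from h import *
o=get_obs();print(o['time'],o['ee_pos'],o['tcp_rot'],o['opening'],o['wrist_force'])
for n in("scene",):cv2.imwrite(f"pics/{n}8.png",cv2.resize(camera(n)[140:290,150:350,::-1],None,fx=4,fy=4,interpolation=cv2.INTER_CUBIC))
E
```

```text
8.3833 [ 0.64806152 -0.15099314  0.01126434] [-1.79898417e+02 -2.33754499e-02 -1.76318717e+02] -3.389318912054519e-05 [ 0.52656294 -8.87647643  2.56051763]
```

View pics/scene8.png

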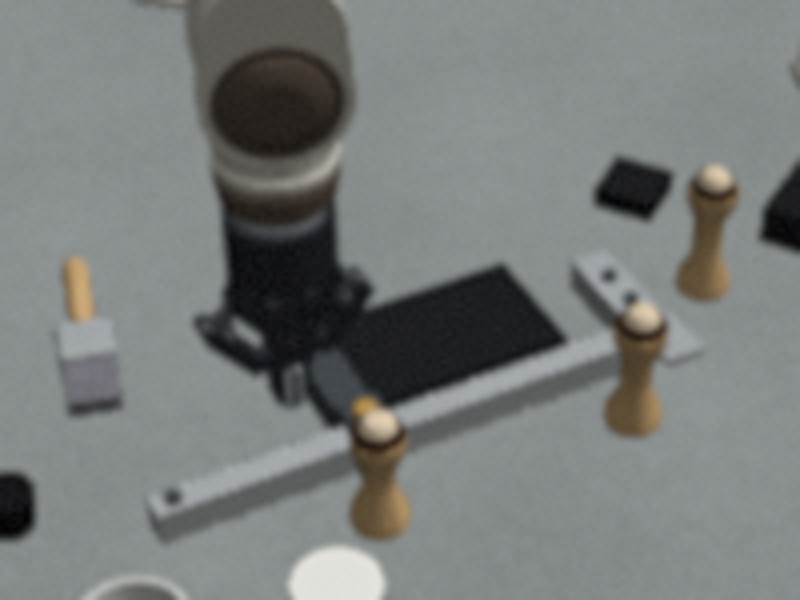

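The dog has reached the stone and is sliding it along the rail, still flush, at 9 N. About 50 mm remain.

>>> play_rows(commands="0 -0.3 5 0 0;0 -0.6 10 0 0;0 -1 15 0 0;0 -1.3 20 0 0;0 -1.6 25 0 0;0 -1.9 30 0 0;0 -2.3 35 0 0;0 -2.6 40 0 0;0 -2.7 42 0 0")

```text
time: 9.18
ee_pos: [0.645, -0.1088, 0.0112]
tcp_rot: [-179.9, -0.1, -176.3]
wrist_force: [-2.1, -8.0, 2.3]
opening: -0.0001
```

>>> play_rows(commands="0 -0.1 1.5 0 0;0 -0.2 3 0 0;0 -0.3 4 0 0;0 -0.3 5 0 0")

```text
time: 9.52
ee_pos: [0.6447, -0.1043, 0.0112]
tcp_rot: [-179.9, -0.1, -176.3]
wrist_force: [-1.7, -8.3, 3.3]
opening: 0.0003
```

```bash
python3 - <<'E'
from h import *
o=get_obs();print(o['time'],o['ee_pos'],o['tcp_rot'],o['opening'],o['wrist_force'])
for n in("scene",):cv2.imwrite(f"pics/{n}9.png",cv2.resize(camera(n)[140:290,150:350,::-1],None,fx=4,fy=4,interpolation=cv2.INTER_CUBIC))
E
```

```text
9.5167 [ 0.64469211 -0.10432944  0.01122548] [-1.79899507e+02 -6.85527847e-02 -1.76317900e+02] 0.0002873735402145542 [-1.68443826 -8.34572477  3.28977464]
```

View pics/scene9.png

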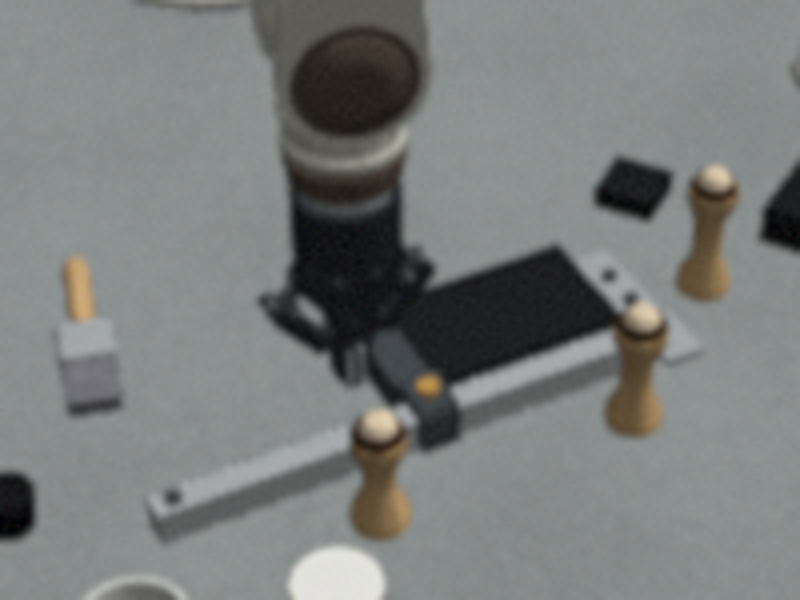

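Almost at the lug. I'll finish in 1 mm steps.

>>> play_rows(commands="0 -0.1 1 0 0;0 -0.1 2 0 0")

```text
time: 9.73
ee_pos: [0.6445, -0.1024, 0.0112]
tcp_rot: [-179.9, -0.1, -176.3]
wrist_force: [-2.5, -8.0, 4.1]
opening: -0.0002
```

>>> play_rows(commands="0 0 0.7 0 0;0 -0.1 1.5 0 0")

```text
time: 9.9
ee_pos: [0.6445, -0.1019, 0.0113]
tcp_rot: [-179.8, -0.1, -176.4]
wrist_force: [-1.5, -15.6, 1.8]
opening: 0.0001
```

>>> play_rows(commands="0 0 0.5 0 0;0 0 1 0 0;0 0 1 0 0")

```text
time: 10.15
ee_pos: [0.6445, -0.1019, 0.0113]
tcp_rot: [-179.7, -0.1, -176.4]
wrist_force: [-2.0, -17.6, 3.1]
opening: -0.0003
```

>>> play_rows(commands="0 0.5 -8 0 0;0 1 -16 0 0;0 2 -30 0 0;0 2 -30 35 0;0 2 -30 70 0;0 -30 -30 95 0;0 -70 -30 95 0;0 -110 -30 95 0;0.7 -150 -30 95 0;0.7 -190 -30 95 0")

```text
time: 10.98
ee_pos: [0.4533, -0.1289, 0.1059]
tcp_rot: [180.0, -0.0, -176.3]
wrist_force: [0.3, -1.8, 1.3]
opening: 0.0232
```

```bash
python3 - <<'E'
from h import *
o=get_obs();print(o['time'],o['ee_pos'],o['tcp_rot'],o['opening'],o['wrist_force'])
for n in("scene","top"):cv2.imwrite(f"pics/{n}10.png",cv2.resize(camera(n)[100:250,165:365,::-1] if n=='top' else camera(n)[140:290,150:350,::-1],None,fx=4,fy=4,interpolation=cv2.INTER_CUBIC))
E
```

```text
10.9833 [ 0.45326106 -0.12894722  0.10592269] [ 1.79963367e+02 -5.12144091e-03 -1.76255357e+02] 0.023218531632615266 [ 0.27202526 -1.75897472  1.26772174]
```

View pics/scene10.png

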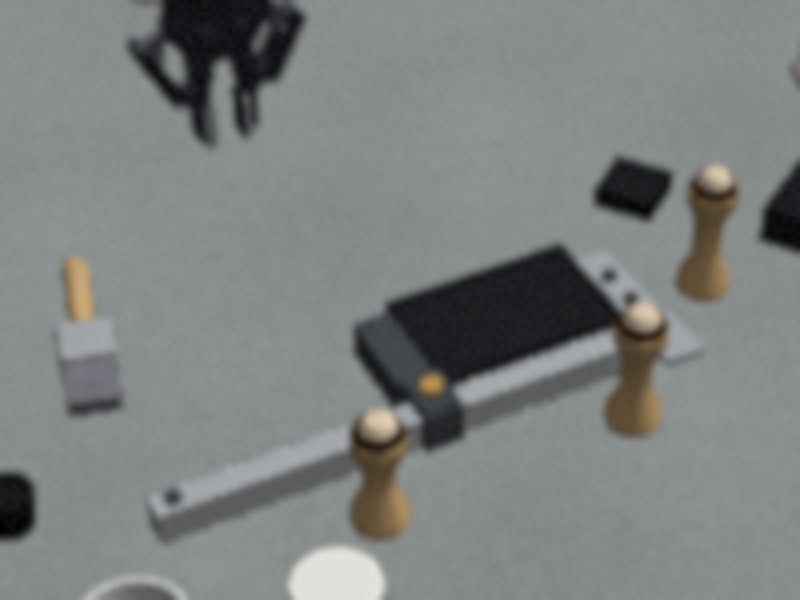

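View pics/top10.png

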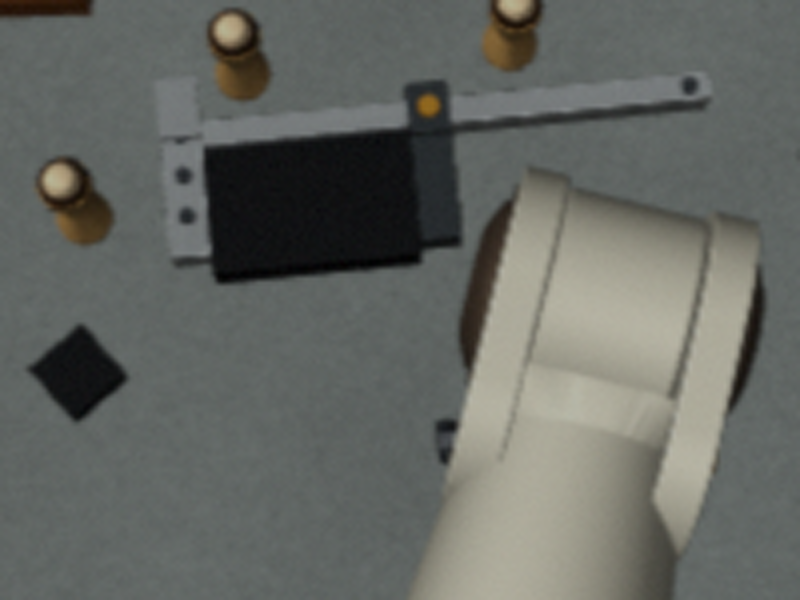

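It looks seated. I'll check the gap and angle numerically.

```bash
python3 - <<'E'
from h import *
im=camera('top')[:,:,::-1].astype(np.uint8).copy()
g=cv2.GaussianBlur(im.max(2).astype(np.float32),(3,3),0)
# black->bright crossing columns for stone far edge (top, z=.035) 
def cross(col,r0,r1,t):
    v=g[r0:r1,col]; 
    for i in range(len(v)-1):
        if (v[i]-t)*(v[i+1]-t)<=0: return r0+i+(v[i]-t)/(v[i]-v[i+1])
print(np.round(g[120:172,240],0).astype(int))
far=[];near=[]
for c in range(220,266,3):
    a=cross(c,128,145,55); b=cross(c,155,175,50)
    if a: far.append((c,a))
    if b: near.append((c,b))
th=[]
for nm,L,z in(('far',far,.035),('near',near,.0)):
    P=onz('top',L,z)[:,:2]*1000; k=np.polyfit(P[:,1],P[:,0],1); print(nm,'yaw',-np.degrees(np.arctan(k[0])),'x at y=15',np.polyval(k,15), 'resid',np.std(P[:,0]-np.polyval(k,P[:,1])))
# rail front edge: rail bottom on bench, right of dog (cols 285-340)
L=[]
for c in range(285,335,3):
    v=g[112:140,c]; i=np.argmin(np.diff(v)); L.append((c,112+i+.5))
P=onz('top',L,.028)[:,:2]*1000; k=np.polyfit(P[:,1],P[:,0],1); print('rail yaw',-np.degrees(np.arctan(k[0])),'x at y=15',np.polyval(k,15))
E
```

```text
[100 100 100 101 102 101 100 105 115 123 124 124 122 106  68  34  20  18
  18  18  18  18  18  18  19  19  19  18  18  18  17  18  18  18  18  18
  18  18  18  18  17  18  18  18  19  16  10  12  37  75  97 101]
far yaw 4.130510401971547 x at y=15 688.946909029694 resid 0.17749487895382457
near yaw 4.076329268833427 x at y=15 597.1075367043227 resid 0.21787666680267145
rail yaw 4.227809456438132 x at y=15 692.2073600588445
```

The yaw matches the rail to about 0.1°, but the top view could hide a gap of 2 mm or so. So I'll press lightly on the long side, where flush contact is predicted at TCP x ≈ 584.5, and then re-snug the dog.

>>> play_rows(commands="0.7 27 35 0 0.3;0.7 54 70 0 0.3;0.7 80 105 0 0.3;0.7 107 142 0 0.3;0.7 107 142 0 0.3;0.7 107 142 -35 0.3;0.7 107 142 -70 0.3;0.7 107 142 -95 0.3;0.7 107 142 -101 0.3;0.7 107 142 -101 0.3")

```text
time: 11.97
ee_pos: [0.5614, 0.013, 0.0032]
tcp_rot: [180.0, -0.2, -176.0]
wrist_force: [0.6, -0.5, 0.4]
opening: 0.0601
```

>>> play_rows(commands="0.7 5 0.3 0 0;0.7 10 0.7 0 0;0.7 15 1 0 0;0.7 18 1.2 0 0;0.7 20 1.4 0 0;0.7 21 1.4 0 0")

```text
time: 12.47
ee_pos: [0.5837, 0.0146, 0.0058]
tcp_rot: [180.0, 0.0, -176.0]
wrist_force: [-3.0, 0.8, 0.8]
opening: 0.0597
```

>>> play_rows(commands="0.7 1 0 0 0;0.7 1.5 0 0 0;0.7 1.5 0 0 0")

```text
time: 12.72
ee_pos: [0.5837, 0.0146, 0.0054]
tcp_rot: [180.0, -0.1, -175.9]
wrist_force: [-6.5, -0.2, 4.8]
opening: 0.0599
```

>>> play_rows(commands="0.7 0.7 0 0 0;0.7 1.5 0.1 0 0;0.7 1.5 0.1 0 0")

```text
time: 12.97
ee_pos: [0.5838, 0.0147, 0.0054]
tcp_rot: [180.0, -0.3, -175.9]
wrist_force: [-12.5, -0.4, 9.7]
opening: 0.06
```

>>> play_rows(commands="0.7 0.7 0 0 0;0.7 1.5 0.1 0 0;0.7 1.5 0.1 0 0")

```text
time: 13.22
ee_pos: [0.5847, 0.0147, 0.0054]
tcp_rot: [180.0, -0.3, -176.0]
wrist_force: [-16.4, -1.0, 11.1]
opening: 0.0599
```

>>> play_rows(commands="0.7 0.7 0 0 0;0.7 1.5 0.1 0 0;0.7 1.5 0.1 0 0")

```text
time: 13.47
ee_pos: [0.5847, 0.0147, 0.0054]
tcp_rot: [180.0, -0.5, -176.0]
wrist_force: [-25.9, -1.0, 16.9]
opening: 0.0599
```

>>> play_rows(commands="0.7 0.7 0 0 0;0.7 1 0.1 0 0;0.7 1 0.1 0 0")

```text
time: 13.72
ee_pos: [0.5847, 0.0147, 0.0053]
tcp_rot: [180.0, -0.6, -176.0]
wrist_force: [-30.8, -1.8, 20.7]
opening: 0.0597
```

There's a hard stop at x = 584.7, as predicted; the press closed about 1 mm. I'll back off and re-snug the dog.

>>> play_rows(commands="0.7 -5 -0.3 0 0;0.7 -15 -1 0 0;0.7 -35 -2 0 0;0.7 -35 -2 35 0;0.2 -35 -2 70 0;0 -35 -2 95 0;0 -20 -30 95 0;0 -5 -60 95 0;0 10 -90 95 0;0 25 -120 95 0")

```text
time: 14.55
ee_pos: [0.6157, -0.1063, 0.1007]
tcp_rot: [-180.0, 0.0, -175.9]
wrist_force: [0.8, 0.1, -0.1]
opening: 0.0001
```

>>> play_rows(commands="0 30 -35 0 0;0 30 -35 0 0;0 30 -35 -30 0;0 30 -35 -60 0;0 30 -35 -80 0;0 30 -35 -88 0;0 30 -35 -88 0")

```text
time: 15.13
ee_pos: [0.6436, -0.1396, 0.01]
tcp_rot: [179.9, -0.2, -176.0]
wrist_force: [0.1, 0.2, 0.1]
opening: -0.0
```

Contact is expected near y = -102, so 37 mm to go.

>>> play_rows(commands="0 -0.4 6 0 0;0 -0.8 12 0 0;0 -1.2 18 0 0;0 -1.6 24 0 0;0 -2 30 0 0;0 -2.2 33 0 0;0 -2.4 35 0 0;0 -2.5 36 0 0;0 -2.6 37 0 0;0 -2.6 37.5 0 0")

```text
time: 15.97
ee_pos: [0.6425, -0.1026, 0.0122]
tcp_rot: [-180.0, -0.0, -176.0]
wrist_force: [-0.7, -0.2, -0.5]
opening: 0.0
```

>>> play_rows(commands="0 0 0.7 0 0;0 -0.1 1.5 0 0;0 -0.1 1.5 0 0")

```text
time: 16.22
ee_pos: [0.6424, -0.1022, 0.0123]
tcp_rot: [-179.9, -0.0, -176.0]
wrist_force: [0.3, -5.9, -1.4]
opening: -0.0
```

>>> play_rows(commands="0 0 0.7 0 0;0 -0.1 1.5 0 0;0 -0.1 1.5 0 0")

```text
time: 16.47
ee_pos: [0.6424, -0.1021, 0.0123]
tcp_rot: [-179.8, 0.0, -176.1]
wrist_force: [0.2, -12.1, -1.3]
opening: -0.0
```

>>> play_rows(commands="0 0 0.5 0 0;0 -0.1 1 0 0;0 -0.1 1 0 0")

```text
time: 16.72
ee_pos: [0.6424, -0.102, 0.0123]
tcp_rot: [-179.7, 0.0, -176.1]
wrist_force: [1.1, -16.2, -2.2]
opening: 0.0001
```

It's snug: it doesn't move under 16 N. I'll retreat clear and check.

>>> play_rows(commands="0 0.5 -8 0 0;0 1 -16 0 0;0 2 -32 0 0;0 2 -32 35 0;0 2 -32 70 0;0 -30 -35 100 0;0 -70 -45 110 0;0 -110 -55 110 0;0 -150 -65 110 0;0 -190 -75 110 0")

```text
time: 17.55
ee_pos: [0.4519, -0.174, 0.1225]
tcp_rot: [-180.0, 0.0, -176.0]
wrist_force: [0.0, 0.0, 0.3]
opening: 0.0001
```

>>> play_rows(commands="0 -35 -20 30 0;0 -70 -40 60 0;0 -70 -40 60 0;0 -70 -40 60 0")

```text
time: 17.88
ee_pos: [0.3823, -0.2154, 0.1858]
tcp_rot: [-179.8, 0.2, -176.1]
wrist_force: [1.1, -0.8, 0.4]
opening: 0.0001
```

```bash
python3 - <<'E'
from h import *
o=get_obs();print(o['time'],o['ee_pos'],o['wrist_force'])
a=camera('top');b=camera('scene')
g=cv2.GaussianBlur(a.max(2).astype(np.float32),(3,3),0)
near=[]
for c in range(220,266,3):
    v=g[155:175,c]; i=np.where((v[:-1]<50)&(v[1:]>=50))[0][0]; near.append((c,155+i+(50-v[i])/(v[i+1]-v[i])))
P=onz('top',near,0)[:,:2]*1000;k=np.polyfit(P[:,1],P[:,0],1);print('near yaw',-np.degrees(np.arctan(k[0])),np.polyval(k,15))
cv2.imwrite("pics/top11.png",cv2.resize(a[90:240,165:365,::-1],None,fx=4,fy=4,interpolation=cv2.INTER_CUBIC))
cv2.imwrite("pics/scene11.png",cv2.resize(b[140:290,150:350,::-1],None,fx=4,fy=4,interpolation=cv2.INTER_CUBIC))
E
```

```text
17.8833 [ 0.3822501  -0.21536482  0.1858015 ] [ 1.07810442 -0.82851304  0.41510886]
near yaw 4.169394414251151 598.0386271464357
```

View pics/scene11.png

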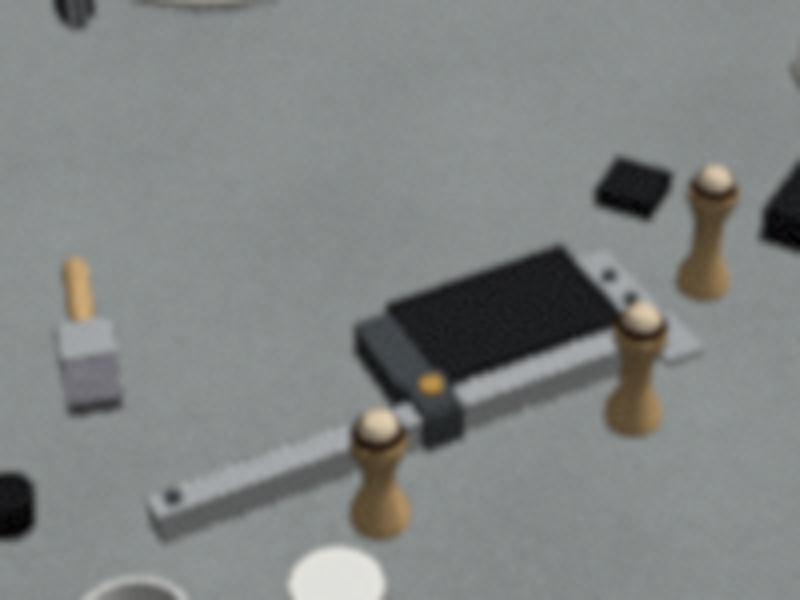

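View pics/top11.png

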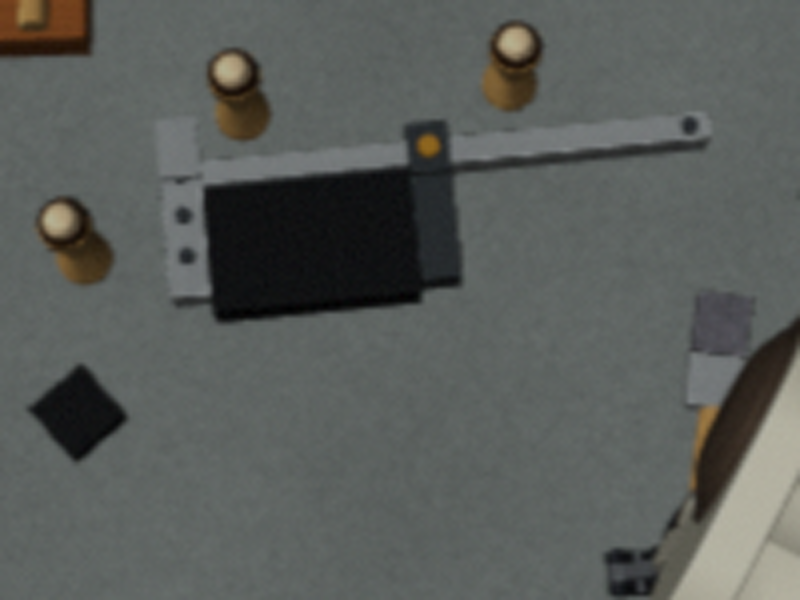

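The stone is snug between dog and lug and flush with the rail. The bystanders in view are where they were and the hand is clear, so I'm handing in.

```bash
python3 -c "
from workcell import *
print(job_done())"
```

```text
the job is handed in; nothing more can be done
None
```

The stone now lies flush along the rail and snug between dog and lug, and I handed the job in at about 18 s of the 45 s allowed.

I pushed it square against the rail with two open fingertips. Then, with the fingers shut, I pushed the dog along until the stone met the lug. To finish, I pressed the long side once more, which closed a gap of about 1 mm, and re-snugged the dog.

**Last checks**
- **Flush:** the stone stopped dead against the rail under 31 N, where flush contact was predicted. Its yaw was 4.2°, against 3.7–4.2° measured for the rail.
- **Snug:** the dog did not move under 16 N.
- **Surroundings:** the bystanders visible in the last pictures (dops, slip stone, brush, loupe) stood where they were. I did not recheck the two shells, which were never near the hand's path. The hand finished clear, with no contact force.

**Disagreement:** in the top view before the final press, the stone's far top edge suggested a rail gap of up to 3 mm, while its near edge suggested none. That is about the calibration's accuracy, so I relied on the hard-stop contact instead. I did not read the dog's joint value directly.

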